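# Load the reference plate into the crack scanner

## Task

The reference plate in the scanner's open sample drawer has crept forward: slide it back until its rear edge lies square against the drawer's rear stop, keeping the drawer open. Then push the drawer fully home until its catch seats, without slamming it, so that the plate is still against the stop inside. Do not disturb the other things on the bench.

Things in the scene. Friction and masses are not known exactly. Their poses are not given: they have to be found in the camera images.
- drawer (a joint): drawer slide, m: 0 = home, positive = pulled out towards the robot, at most 0.23; starts about 0.2 out. Takes about 3.5 N to move, stays where left. A sprung roller catch inside resists the last 18 mm: from 18 to 6 mm it adds up to 5 N (some 8 to 9 N in all); inside 6 mm it helps, from about 3 mm it pulls the drawer in, and then holds it home against its end stop
- drawer_front (a point): on the outer face of the drawer's dark front, mid-width, 40 mm above the bench; moves with the drawer. x = closing direction (level, into the machine), y = left of someone facing the drawer, z up. The front is 150 mm wide, 12 thick, from 22 to 72 mm above the bench; a recessed pull, 80 mm wide and 6 deep, lies in it from 53 to 67 mm above the bench
- drawer_inside (a point): on the drawer's inner floor at runner height (34 mm above the bench), mid-width, 90 mm behind the front's outer face; moves with the drawer, same axes. The blue rear stop bar's face is 87 mm farther in (+x); the front's inner face 78 mm nearer (-x). Inside width 104 mm; 5 mm side walls and stop bar rise to 50 mm above the bench; two slick white runners carry the plate
- scanner_face (a point): the fixed light-grey machine: point on its front face above the drawer, mid-drawer, 110 mm above the bench; axes as drawer_front. The closed drawer's front is flush with this face. The housing is 240 mm deep, 195 high, and reaches 105 mm to +y, 155 to -y
- deck_lip (a point): middle of the lower front edge of the machine's dark control deck, 150 mm above the bench. The deck (150 to 195 mm up) overhangs the face by 30 mm towards the robot over the full width, so a hand pointing straight down cannot follow the drawer front home; leant back 40 to 45 degrees it can
- plate_center (a point): centre of the bare aluminium plate with scribed cross lines, 120 mm long (x, along the drawer), 90 wide (y), 5 thick (z), 146 g, flat on the runners, rear edge 20 to 42 mm short of the stop, about 7 mm free at each side. Slides easily (friction about 0.15) but grips a fingertip (0.6 or more): a light press on top drags it. Once it meets the stop, more pushing moves the drawer
- probe_center (a point): bystander: black hand probe, 100 x 65 x 50 mm with an arched aluminium handle to 92 mm high; point half-way up its box (25 mm above the bench)
- adapter_center (a point): bystander: aluminium adapter box 62 x 46 x 36 mm with brass connectors on its ends; point at its centre (18 mm above the bench)
- board_center (a point): bystander: green circuit board 85 x 62 mm on brass standoffs, to 25 mm high; point at the board's middle (14 mm above the bench)
- coupon_center (a point): bystander: small steel test coupon 75 x 45 x 12 mm; point at its centre (6 mm above the bench)

How it is judged:
By the outcome, as a careful person would: the job done as asked, in the order asked, and still so for the second after the job is handed in, with the robot touching nothing.
It also fails if it takes over 67 s, if anything falls off the work surface, if the arm or the gripper's body presses on something with over 40 N, if the wrist force passes 120 N, or if a joint passes its speed limit or range.

## Robot

A 6-joint arm with a two-finger parallel gripper is mounted at the origin on the work surface. World frame = base frame: x ahead of the robot, y to its left, z up, the work surface at z = 0. Lengths are in m, angles in rad, forces in N, time in s.
With the tool pointing down it reaches from about 0.325 to 0.775 m from the base axis. Payload 5.5 kg.
Tool frame: the origin (TCP) lies at the very end of the fingers, on their centre line; the grasp point (between the pads) lies 19 mm behind it (arm.hold_point_z is the distance from the TCP to the grasp point, in m); z points along the fingers, y is the line along which they close (so a half turn about z gives the same grasp; the last joint's range is limited). The gripper opens to 85 mm and grips with 20 to 120 N. Pads are 22 mm wide; open, the fingers measure 114 mm over their backs; the gripper's body (76 mm by 85 mm) begins 54 mm behind the grasp point. The pads swing forward as they close: fully open they stand 13 mm farther back than shut.
Start: joints at [-1.188, 0.091, 1.231, -0, 1.82, -0.057], TCP at [0.255, -0.543, 0.231] pointing down, gripper open.
Joint ranges: [-2.87, 2.87], [-0.86, 2.18], [0.17, 2.46], [-1.51, 4.65], [0.06, 2.69], [-2.65, 2.65]. Speed limits (rad/s): [2.57, 2.57, 3.01, 3.14, 3.14, 3.14].

## Interface

Orientations are given as a rotation vector (axis times angle).
In Python, from station import arm, read_camera, calibration gives the robot as it stands. The module is installed in compiled form; this text tells all that it offers.
- The arm moves only by the tool carry_out, never from a script. Its argument "deltas" is a list of rows, each an object of numbers: "dx", "dy", "dz": the shift along the world's x, y, z in cm; "rx", "ry", "rz": the turn, a rotation vector about the world's x, y, z in degrees; "claw": the opening in per cent of the stroke, from 0 (shut) to 100 (fully open). A call has 1 to 10 rows; each row is the pose to reach, as a shift and turn from the pose commanded when the call began; what a row does not reach only later rows make up. A row lasts 1/12 s, in which the tool goes at most 41.7 mm and 7.16 degrees, less where a joint would pass 70% of its speed; a pose out of reach is approached as far as the arm can. A call with a gripper value outside its range is refused whole. The fingers move at their own pace and stop on an object; "force" is the grip in N (left out, the last holds). Time passes only in rows, so rows that repeat a pose let the fingers close. It gives the time, the measured TCP pose, the force, the opening and the grip force at its end, in the units of the state.
- arm.get_state(): the state, without advancing time (a new reading comes with each control period).
- read_camera(name): name is "scene" or "top" or "wrist"; returns the picture (384x512x3 uint8, blue, green, red); there is no depth.
- calibration(name): a dict with "K" (3x3 intrinsics, pixels), "R" (3x3) and "t" (3): a world point X has camera coordinates R X + t. Camera axes: x right, y down, z forward; pixel columns grow to the right and rows downward; lengths in m; the calibration is good to about 2 mm. The wrist camera is an equidistant fisheye: a pixel r from the principal point sees the ray r / f radians off the axis. A picture is of the moment at which its call begins: read the wrist's pose just before it. calibration takes no time and is no camera call; for the wrist camera it gives the pose at the moment of the call.
- arm.job_done(): hands the job in; it is judged then, once.
The state is a dict: "clock": time; "q": joint angles; "qvel": joint speeds; "joint_torque": joint torques, N m; "ee_pos": TCP position; "ee_rot": TCP orientation; "contact_force": force on the tool from outside, world axes, zero at the start; "torque": the same for the moment, N m; "gripper_width": finger opening in m; "finger_force": force on a finger pad.
Only numpy, scipy, OpenCV 4.12 (cv2) and the standard library are available. Lean on these libraries where they do the work, as an engineer would, in place of code of your own. Each camera call takes 0.05 s, during which the arm holds its last target. There are 200 camera calls.

## Working session

There is one attempt and no reset: what is moved stays moved. The work goes in short steps, Python scripts to look and compute and a tool call to move; the robot and the scene stay as the last step left them, time stands still between calls to the robot, and variables do not carry over. Pictures are saved under pics/ and viewed, at most 10 in all, crops included, and the job is handed in when it is done.

Besides the shell and the picture viewer there is one more tool, called after "Call:" in YAML: its name, and indented under it one key for each argument. carry_out: Moves the arm, as the interface text tells. Its arguments: {"type":"object","properties":{"deltas":{"type":"array","items":{"type":"object","properties":{"dx":{"type":"number"},"dy":{"type":"number"},"dz":{"type":"number"},"rx":{"type":"number"},"ry":{"type":"number"},"rz":{"type":"number"},"claw":{"type":"number"}}}},"force":{"type":"number"}},"required":["deltas"]}

```bash
mkdir -p pics; python3 - <<'E'
from station import arm, read_camera, calibration
import cv2,numpy as np
for n in ("scene","top"):
    cv2.imwrite(f"pics/{n}0.png",cv2.resize(read_camera(n),(800,600),interpolation=cv2.INTER_CUBIC))
    c=calibration(n);print(n,c["K"].tolist() ,np.round(-c["R"].T@c["t"],3))
print(arm.get_state())
E
```

```text
scene [[468.65040429416456, 0.0, 258.2637611575005], [0.0, 468.65040429416456, 188.95295719051288], [0.0, 0.0, 1.0]] [0.686 0.305 1.096]
top [[398.5524031277029, 0.0, 259.27603009700493], [0.0, 398.5524031277029, 184.8318435843931], [0.0, 0.0, 1.0]] [0.532 0.013 1.093]
{'clock': 0.1, 'q': array([-1.18768321e+00,  9.18166297e-02,  1.23178407e+00,  2.35169010e-05,
        1.81979988e+00, -5.66907424e-02]), 'qvel': array([-0.00112501, -0.00202227, -0.00304908,  0.00048654, -0.00176662,
       -0.0008819 ]), 'joint_torque': array([ 4.19107339e-03, -4.60216177e+01, -4.19218683e+01,  9.01622866e-05,
        1.05877765e-02,  7.03416930e-06]), 'ee_pos': array([ 0.25537212, -0.54265914,  0.23023364]), 'ee_rot': array([-3.06419291e+00, -6.84906810e-01,  4.25872444e-04]), 'contact_force': array([-0.12502153, -0.48276574,  0.45008236]), 'torque': array([-0.02492158, -0.02620541,  0.05437619]), 'finger_force': 0.0, 'gripper_width': 0.08508806162709877}
```

View pics/scene0.png

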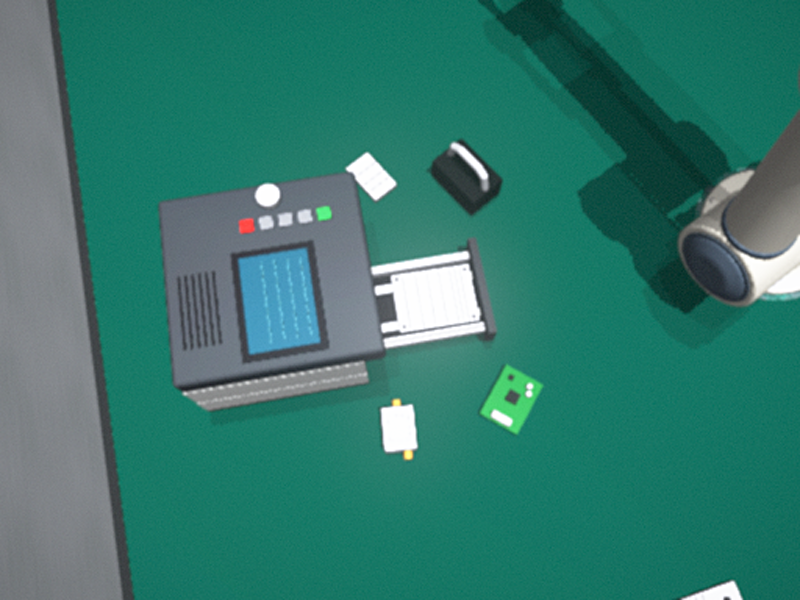

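View pics/top0.png

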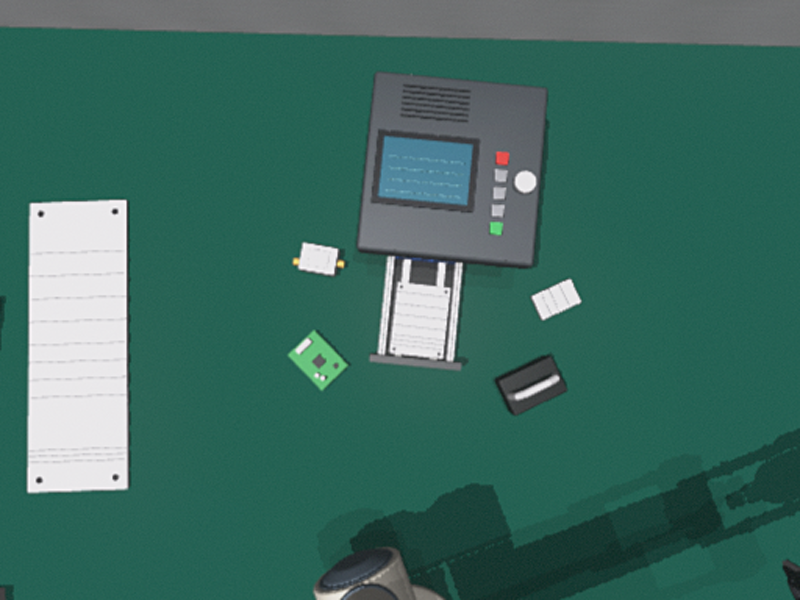

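The top view shows the drawer front from (370,359) to (461,367), the plate at about (420,320) and the stop near (425,262) partly under the deck. The scene view shows the front along (475,240)-(490,335). I'll enlarge both.

```bash
python3 - <<'E'
from station import read_camera
import cv2,numpy as np
a=read_camera("top")[158:248,228:308]; b=read_camera("scene")[145:235,235:325]
f=lambda i:cv2.resize(i,(400,int(i.shape[0]*400/i.shape[1])),interpolation=cv2.INTER_CUBIC)
A,B=f(a),f(b);print(A.shape,B.shape)
o=np.zeros((450,800,3),np.uint8);o[:A.shape[0],:400]=A;o[:B.shape[0],400:]=B
cv2.imwrite("pics/c1.png",o)
E
```

```text
(450, 400, 3) (400, 400, 3)
```

View pics/c1.png

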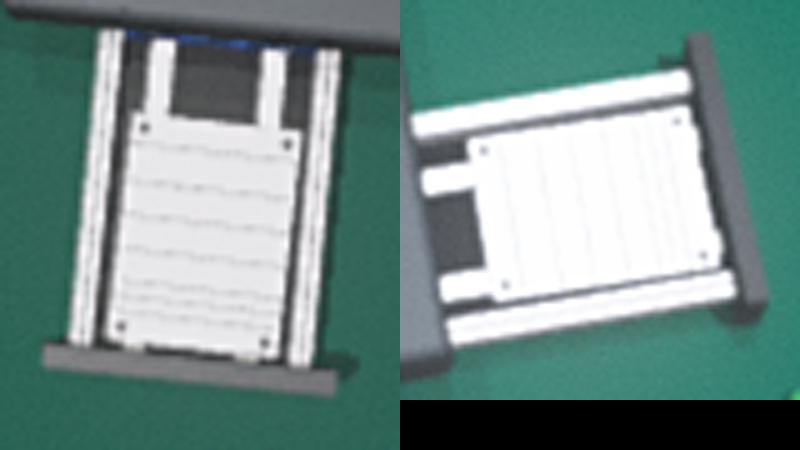

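In the top crop (×5, offset 228,158), the front's outer top edge runs (43,366)-(335,396), with its back edge (44,344)-(338,372). The plate corners are (133,115), (302,130), (278,362) and (105,345), and the blue stop is just visible near (220,42). In the scene crop the plate corners are about (468,145), (688,106), (722,265) and (495,302).

```bash
cat > h.py <<'E'
import numpy as np
from station import calibration
def ray(n,u,v,z):
    c=calibration(n);d=c["R"].T@np.linalg.inv(c["K"])@[u,v,1];o=-c["R"].T@c["t"]
    return (o+d*(z-o[2])/d[2])[:2]
T=lambda u,v,z:ray("top",228+u/5-.4,158+v/5-.4,z)
S=lambda u,v,z:ray("scene",235+(u-400)/4.444-.4,145+v/4.444-.4,z)
E
python3 - <<'E'
from h import *
def show(l,P):
    P=np.array(P);print(l,np.round(P,4).tolist(),'mean',P.mean(0).round(4))
a,b=T(43,366,.072),T(335,396,.072);show('front T',[a,b]);print(np.linalg.norm(a-b))
d=a-b;yaw=np.arctan2(-d[0],d[1]);print('yaw',np.degrees(yaw))
show('back T',[T(44,344,.072),T(338,372,.072)])
show('front S back',[S(687,38,.072),S(744,300,.072)])
show('front S outer',[S(709,34,.072),S(766,298,.072)])
show('plate T',[T(*p,.039) for p in((133,115),(302,130),(278,362),(105,345))])
show('plate S',[S(*p,.039) for p in((495,302),(468,145),(688,106),(722,265))])
show('stop T',[T(125,36,.05),T(315,52,.05)])
show('deck T',[ray("top",359*.64,249*.64,.195),ray("top",533*.64,266*.64,.195)])
show('others',[ray("top",530*.64,385*.64,.05),ray("top",556*.64,299*.64,.012),ray("top",318*.64,360*.64,.016),ray("top",319*.64,259*.64,.036)])
E
```

```text
front T [[0.4854, 0.0691], [0.474, -0.0799]] mean [ 0.4797 -0.0054]
0.14945890644171672
yaw -4.352488318593195
back T [[0.4965, 0.069], [0.4862, -0.0812]] mean [ 0.4914 -0.0061]
front S back [[0.4891, -0.0777], [0.5001, 0.0677]] mean [ 0.4946 -0.005 ]
front S outer [[0.4772, -0.077], [0.489, 0.0694]] mean [ 0.4831 -0.0038]
plate T [[0.6175, 0.0272], [0.6118, -0.0626], [0.4891, -0.0526], [0.4957, 0.0387]] mean [ 0.5535 -0.0123]
plate S [[0.6211, 0.0288], [0.6138, -0.0594], [0.493, -0.0517], [0.5, 0.0388]] mean [ 0.557  -0.0109]
stop T [[0.6582, 0.0324], [0.6523, -0.0678]] mean [ 0.6553 -0.0177]
deck T [[0.6517, 0.0818], [0.6335, -0.1711]] mean [ 0.6426 -0.0446]
others [[0.451, -0.1981], [0.5975, -0.2493], [0.4816, 0.16], [0.6539, 0.1617]] mean [ 0.546  -0.0314]
```

Call:
carry_out:
  deltas:
    - {"dx":2,"dy":3,"rz":-3,"claw":0}
    - {"dx":3.5,"dy":6.5,"rz":-6,"claw":0}
    - {"dx":5.3,"dy":10,"rz":-9,"claw":0}
    - {"dx":7.1,"dy":13.3,"rz":-12,"claw":0}
    - {"dx":8.9,"dy":16.6,"rz":-15,"claw":0}
    - {"dx":10.7,"dy":20,"rz":-18,"claw":0}
    - {"dx":12.5,"dy":23.3,"rz":-21,"claw":0}
    - {"dx":14.3,"dy":26.6,"rz":-24,"claw":0}
    - {"dx":16,"dy":30,"rz":-27,"claw":0}
    - {"dx":17.8,"dy":33.2,"rz":-29.6,"claw":0}
  force: 20

```text
invalid input
```

Call:
carry_out:
  deltas:
    - {"dx":2,"dy":3,"dz":0,"rx":0,"ry":0,"rz":-3,"claw":0}
    - {"dx":3.5,"dy":6.5,"dz":0,"rx":0,"ry":0,"rz":-6,"claw":0}
    - {"dx":5.3,"dy":10,"dz":0,"rx":0,"ry":0,"rz":-9,"claw":0}
    - {"dx":7.1,"dy":13.3,"dz":0,"rx":0,"ry":0,"rz":-12,"claw":0}
    - {"dx":8.9,"dy":16.6,"dz":0,"rx":0,"ry":0,"rz":-15,"claw":0}
    - {"dx":10.7,"dy":20,"dz":0,"rx":0,"ry":0,"rz":-18,"claw":0}
    - {"dx":12.5,"dy":23.3,"dz":0,"rx":0,"ry":0,"rz":-21,"claw":0}
    - {"dx":14.3,"dy":26.6,"dz":0,"rx":0,"ry":0,"rz":-24,"claw":0}
    - {"dx":16,"dy":30,"dz":0,"rx":0,"ry":0,"rz":-27,"claw":0}
    - {"dx":17.8,"dy":33.2,"dz":0,"rx":0,"ry":0,"rz":-29.6,"claw":0}
  force: 20

```text
clock: 1.03
ee_pos: [0.4338, -0.209, 0.2313]
ee_rot: [-3.139, 0.125, -0.0]
contact_force: [-0.1, -1.2, -0.9]
gripper_width: -0.0
finger_force: 0.0
```

Call:
carry_out:
  deltas:
    - {"dx":2,"dy":3.5,"dz":0,"rx":0,"ry":0,"rz":0,"claw":0}
    - {"dx":4,"dy":7,"dz":0,"rx":0,"ry":0,"rz":0,"claw":0}
    - {"dx":6,"dy":10.5,"dz":0,"rx":0,"ry":0,"rz":0,"claw":0}
    - {"dx":8,"dy":14,"dz":-1,"rx":0,"ry":0,"rz":0,"claw":0}
    - {"dx":10,"dy":17.5,"dz":-3,"rx":0,"ry":0,"rz":0,"claw":0}
    - {"dx":10.6,"dy":19.8,"dz":-6,"rx":0,"ry":0,"rz":0,"claw":0}
    - {"dx":10.6,"dy":19.8,"dz":-9,"rx":0,"ry":0,"rz":0,"claw":0}
    - {"dx":10.6,"dy":19.8,"dz":-12,"rx":0,"ry":0,"rz":0,"claw":0}
    - {"dx":10.6,"dy":19.8,"dz":-14,"rx":0,"ry":0,"rz":0,"claw":0}
    - {"dx":10.6,"dy":19.8,"dz":-15,"rx":0,"ry":0,"rz":0,"claw":0}

```text
clock: 1.87
ee_pos: [0.5375, -0.0124, 0.0771]
ee_rot: [-3.139, 0.12, 0.009]
contact_force: [-0.2, 0.2, 0.2]
gripper_width: -0.0002
finger_force: 0.0
```

```bash
python3 - <<'E'
from station import arm, read_camera
import cv2,numpy as np
for _ in range(3):
    w=read_camera("wrist");s=arm.get_state();print(s["contact_force"].round(2),s["ee_pos"].round(4))
cv2.imwrite("pics/w1.png",cv2.resize(w,(800,600),interpolation=cv2.INTER_CUBIC))
E
```

```text
[-1.76  0.26 -1.37] [ 0.5373 -0.0126  0.0766]
[0.32 0.11 0.56] [ 0.5381 -0.0128  0.079 ]
[0.27 0.21 0.69] [ 0.5392 -0.013   0.0812]
```

View pics/w1.png

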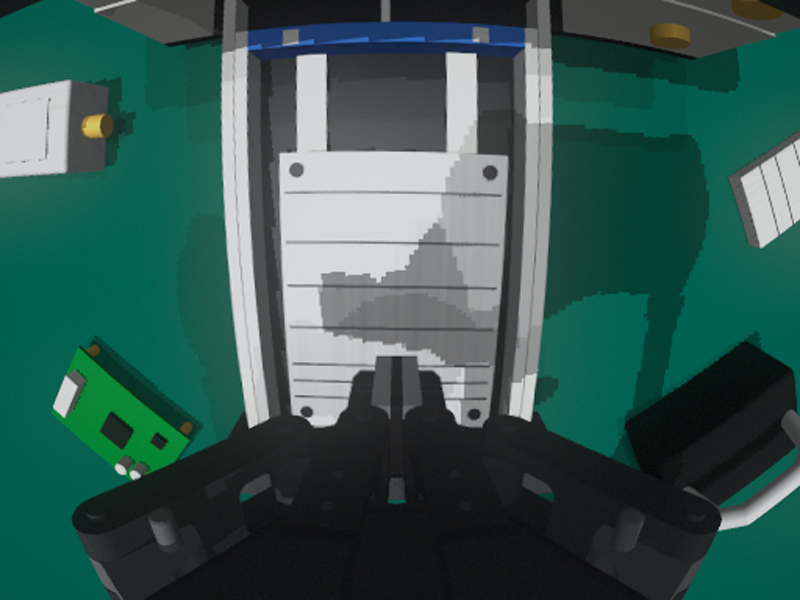

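The wrist view shows the plate's rear edge at row ~154 (cols 280-508), the blue stop's face at row ~50, and the plate about centred between the walls. The fingers stand over its middle line. Next I lower them.

Call:
carry_out:
  deltas:
    - {"dx":0,"dy":0,"dz":-1,"rx":0,"ry":0,"rz":0,"claw":0}
    - {"dx":0,"dy":0,"dz":-2,"rx":0,"ry":0,"rz":0,"claw":0}
    - {"dx":0,"dy":0,"dz":-3,"rx":0,"ry":0,"rz":0,"claw":0}
    - {"dx":0,"dy":0,"dz":-3.5,"rx":0,"ry":0,"rz":0,"claw":0}
    - {"dx":0,"dy":0,"dz":-3.7,"rx":0,"ry":0,"rz":0,"claw":0}
    - {"dx":0,"dy":0,"dz":-3.8,"rx":0,"ry":0,"rz":0,"claw":0}
    - {"dx":0,"dy":0,"dz":-3.8,"rx":0,"ry":0,"rz":0,"claw":0}
    - {"dx":0,"dy":0,"dz":-3.8,"rx":0,"ry":0,"rz":0,"claw":0}

```text
clock: 2.68
ee_pos: [0.5397, -0.0129, 0.0437]
ee_rot: [3.139, -0.121, 0.001]
contact_force: [-1.0, -0.2, 0.6]
gripper_width: -0.0001
finger_force: 0.0
```

Call:
carry_out:
  deltas:
    - {"dx":0,"dy":0,"dz":-0.1,"rx":0,"ry":0,"rz":0,"claw":0}
    - {"dx":0,"dy":0,"dz":-0.1,"rx":0,"ry":0,"rz":0,"claw":0}
    - {"dx":0,"dy":0,"dz":-0.2,"rx":0,"ry":0,"rz":0,"claw":0}
    - {"dx":0,"dy":0,"dz":-0.2,"rx":0,"ry":0,"rz":0,"claw":0}
    - {"dx":0,"dy":0,"dz":-0.2,"rx":0,"ry":0,"rz":0,"claw":0}

```text
clock: 3.1
ee_pos: [0.5395, -0.0129, 0.0413]
ee_rot: [3.139, -0.121, 0.0]
contact_force: [-0.3, -0.3, 0.8]
gripper_width: -0.0003
finger_force: 0.0
```

Call:
carry_out:
  deltas:
    - {"dx":0,"dy":0,"dz":-0.1,"rx":0,"ry":0,"rz":0,"claw":0}
    - {"dx":0,"dy":0,"dz":-0.2,"rx":0,"ry":0,"rz":0,"claw":0}
    - {"dx":0,"dy":0,"dz":-0.2,"rx":0,"ry":0,"rz":0,"claw":0}
    - {"dx":0,"dy":0,"dz":-0.2,"rx":0,"ry":0,"rz":0,"claw":0}

```text
clock: 3.43
ee_pos: [0.5394, -0.0129, 0.0392]
ee_rot: [3.139, -0.121, -0.0]
contact_force: [-0.2, -0.5, 0.2]
gripper_width: -0.0002
finger_force: 0.0
```

Call:
carry_out:
  deltas:
    - {"dx":0,"dy":0,"dz":-0.05,"rx":0,"ry":0,"rz":0,"claw":0}
    - {"dx":0,"dy":0,"dz":-0.05,"rx":0,"ry":0,"rz":0,"claw":0}
    - {"dx":0,"dy":0,"dz":-0.05,"rx":0,"ry":0,"rz":0,"claw":0}

```text
clock: 3.68
ee_pos: [0.5395, -0.0129, 0.039]
ee_rot: [3.139, -0.121, 0.0]
contact_force: [-0.7, 0.1, 2.5]
gripper_width: 0.0001
finger_force: 1.1
```

Call:
carry_out:
  deltas:
    - {"dx":0.05,"dy":0,"dz":-0.02,"rx":0,"ry":0,"rz":0,"claw":0}
    - {"dx":0.15,"dy":-0.01,"dz":-0.02,"rx":0,"ry":0,"rz":0,"claw":0}
    - {"dx":0.3,"dy":-0.02,"dz":-0.02,"rx":0,"ry":0,"rz":0,"claw":0}
    - {"dx":0.5,"dy":-0.04,"dz":-0.02,"rx":0,"ry":0,"rz":0,"claw":0}
    - {"dx":0.7,"dy":-0.05,"dz":-0.02,"rx":0,"ry":0,"rz":0,"claw":0}
    - {"dx":0.9,"dy":-0.07,"dz":-0.02,"rx":0,"ry":0,"rz":0,"claw":0}
    - {"dx":1.1,"dy":-0.085,"dz":-0.02,"rx":0,"ry":0,"rz":0,"claw":0}
    - {"dx":1.3,"dy":-0.1,"dz":-0.02,"rx":0,"ry":0,"rz":0,"claw":0}
    - {"dx":1.45,"dy":-0.11,"dz":-0.02,"rx":0,"ry":0,"rz":0,"claw":0}
    - {"dx":1.5,"dy":-0.115,"dz":-0.02,"rx":0,"ry":0,"rz":0,"claw":0}

```text
clock: 4.52
ee_pos: [0.555, -0.0141, 0.039]
ee_rot: [3.139, -0.121, 0.001]
contact_force: [-1.8, -0.6, 5.6]
gripper_width: 0.0002
finger_force: 2.8
```

```bash
python3 - <<'E'
from station import arm, read_camera
import cv2,numpy as np
w=read_camera("wrist");s=arm.get_state();print(s["contact_force"].round(2),s["ee_pos"].round(4))
cv2.imwrite("pics/w2.png",cv2.resize(w,(800,600),interpolation=cv2.INTER_CUBIC)[0:400,150:650])
E
```

```text
[-0.71 -0.23  5.04] [ 0.5551 -0.0141  0.039 ]
```

View pics/w2.png

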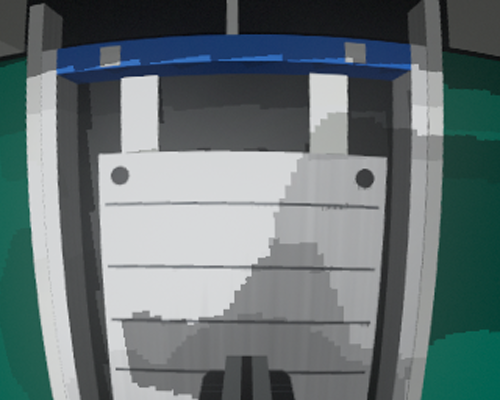

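The plate follows the finger. Its rear edge is at row 154 and the stop's foot at row ~74, so about 25 mm remains, and it sits slightly right of centre. I'll go on more lightly, biased left.

Call:
carry_out:
  deltas:
    - {"dx":0.05,"dy":0,"dz":0.01,"rx":0,"ry":0,"rz":0,"claw":0}
    - {"dx":0.2,"dy":0,"dz":0.01,"rx":0,"ry":0,"rz":0,"claw":0}
    - {"dx":0.45,"dy":0,"dz":0.01,"rx":0,"ry":0,"rz":0,"claw":0}
    - {"dx":0.7,"dy":0,"dz":0.01,"rx":0,"ry":0,"rz":0,"claw":0}
    - {"dx":0.95,"dy":0,"dz":0.01,"rx":0,"ry":0,"rz":0,"claw":0}
    - {"dx":1.2,"dy":0,"dz":0.01,"rx":0,"ry":0,"rz":0,"claw":0}
    - {"dx":1.45,"dy":-0.01,"dz":0.01,"rx":0,"ry":0,"rz":0,"claw":0}
    - {"dx":1.7,"dy":-0.02,"dz":0.01,"rx":0,"ry":0,"rz":0,"claw":0}
    - {"dx":1.9,"dy":-0.03,"dz":0.01,"rx":0,"ry":0,"rz":0,"claw":0}
    - {"dx":2,"dy":-0.04,"dz":0.01,"rx":0,"ry":0,"rz":0,"claw":0}

```text
clock: 5.4
ee_pos: [0.5749, -0.0145, 0.039]
ee_rot: [-3.139, 0.121, -0.001]
contact_force: [-2.2, 1.1, 5.6]
gripper_width: -0.0005
finger_force: 2.7
```

Call:
carry_out:
  deltas:
    - {"dx":0.1,"dy":-0.01,"dz":0,"rx":0,"ry":0,"rz":0,"claw":0}
    - {"dx":0.2,"dy":-0.02,"dz":0,"rx":0,"ry":0,"rz":0,"claw":0}
    - {"dx":0.3,"dy":-0.02,"dz":0,"rx":0,"ry":0,"rz":0,"claw":0}
    - {"dx":0.4,"dy":-0.03,"dz":0,"rx":0,"ry":0,"rz":0,"claw":0}
    - {"dx":0.4,"dy":-0.03,"dz":0,"rx":0,"ry":0,"rz":0,"claw":0}

```text
clock: 5.82
ee_pos: [0.579, -0.0148, 0.0391]
ee_rot: [3.139, -0.121, 0.001]
contact_force: [-1.1, -0.2, 4.8]
gripper_width: 0.0003
finger_force: 2.5
```

```bash
python3 - <<'E'
from station import arm, read_camera
import cv2,numpy as np
w=read_camera("wrist");s=arm.get_state();print(s["contact_force"].round(2),s["ee_pos"].round(4))
cv2.imwrite("pics/w3.png",cv2.resize(w,None,fx=2.4,fy=2.4,interpolation=cv2.INTER_CUBIC)[0:420,240:1000])
E
```

```text
[-0.94 -1.1   5.22] [ 0.579  -0.0148  0.039 ]
```

View pics/w3.png

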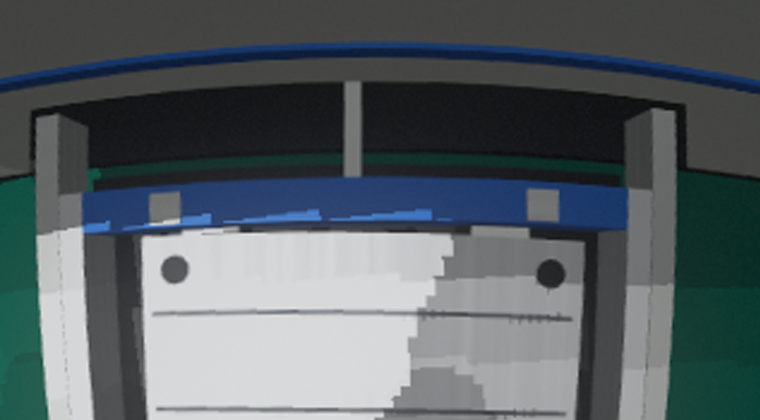

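The rear edge is about 1-2 mm from the stop, at row 233 on the left and 241 on the right against the stop's foot at ~229. It is slightly skewed, so I keep pushing to seat and square it.

Call:
carry_out:
  deltas:
    - {"dx":0.1,"dy":-0.01,"dz":0,"rx":0,"ry":0,"rz":0,"claw":0}
    - {"dx":0.2,"dy":-0.02,"dz":0,"rx":0,"ry":0,"rz":0,"claw":0}
    - {"dx":0.3,"dy":-0.02,"dz":0,"rx":0,"ry":0,"rz":0,"claw":0}
    - {"dx":0.3,"dy":-0.02,"dz":0,"rx":0,"ry":0,"rz":0,"claw":0}

```text
clock: 6.2
ee_pos: [0.5816, -0.015, 0.039]
ee_rot: [3.139, -0.121, -0.0]
contact_force: [-2.8, -0.4, 5.9]
gripper_width: 0.0001
finger_force: 3.0
```

Call:
carry_out:
  deltas:
    - {"dx":0.1,"dy":-0.01,"dz":0,"rx":0,"ry":0,"rz":0,"claw":0}
    - {"dx":0.2,"dy":-0.02,"dz":0,"rx":0,"ry":0,"rz":0,"claw":0}
    - {"dx":0.3,"dy":-0.02,"dz":0,"rx":0,"ry":0,"rz":0,"claw":0}
    - {"dx":0.3,"dy":-0.02,"dz":0,"rx":0,"ry":0,"rz":0,"claw":0}

```text
clock: 6.53
ee_pos: [0.5845, -0.0153, 0.039]
ee_rot: [3.139, -0.121, -0.0]
contact_force: [-3.7, 0.3, 6.4]
gripper_width: 0.0002
finger_force: 3.1
```

```bash
python3 - <<'E'
from station import arm, read_camera
import cv2,numpy as np
w=read_camera("wrist");s=arm.get_state();print(s["contact_force"].round(2),s["ee_pos"].round(4))
cv2.imwrite("pics/w4.png",cv2.resize(w,None,fx=2.4,fy=2.4,interpolation=cv2.INTER_CUBIC)[0:420,240:1000])
E
```

```text
[-2.32 -0.01  6.05] [ 0.5845 -0.0152  0.039 ]
```

View pics/w4.png

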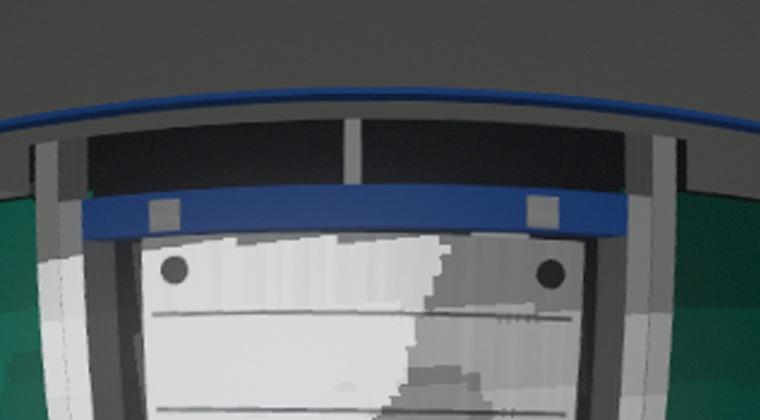

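The plate's left rear corner touches the stop. Its right end is about 1.4° back (scribed lines slope 313→319, bar foot 240→235). I'll turn the fingertip counter-clockwise while pressing.

Call:
carry_out:
  deltas:
    - {"dx":0,"dy":0,"dz":0,"rx":0,"ry":0,"rz":0.5,"claw":0}
    - {"dx":0.03,"dy":0,"dz":0,"rx":0,"ry":0,"rz":1,"claw":0}
    - {"dx":0.06,"dy":0,"dz":0,"rx":0,"ry":0,"rz":1.6,"claw":0}
    - {"dx":0.12,"dy":0,"dz":0,"rx":0,"ry":0,"rz":2,"claw":0}
    - {"dx":0.2,"dy":-0.01,"dz":0,"rx":0,"ry":0,"rz":2,"claw":0}
    - {"dx":0.2,"dy":-0.01,"dz":0,"rx":0,"ry":0,"rz":2,"claw":0}

```text
clock: 7.08
ee_pos: [0.5865, -0.0153, 0.039]
ee_rot: [3.141, -0.066, -0.001]
contact_force: [-3.3, -0.1, 7.0]
gripper_width: 0.0002
finger_force: 3.1
```

```bash
python3 - <<'E'
from station import arm, read_camera
import cv2,numpy as np
w=read_camera("wrist");s=arm.get_state();print(s["contact_force"].round(2),s["torque"].round(2),s["ee_pos"].round(4))
cv2.imwrite("pics/w5.png",cv2.resize(w,None,fx=3,fy=3,interpolation=cv2.INTER_CUBIC)[150:550,400:1150])
E
```

```text
[-2.62 -0.77  6.54] [-0.04  0.52 -0.04] [ 0.5865 -0.0153  0.039 ]
```

View pics/w5.png

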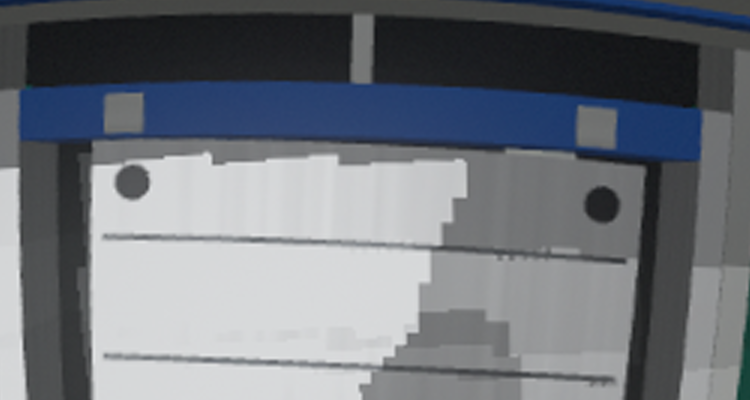

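```bash
cat >> h.py <<'E'
def W(u,v,z,s=3,ox=400,oy=150):
    c=calibration("wrist");K=c["K"];p=np.array([(u+ox)/s-.33-K[0,2],(v+oy)/s-.33-K[1,2]])
    r=np.linalg.norm(p);t=r/K[0,0];d=c["R"].T@np.r_[p/r*np.sin(t),np.cos(t)];o=-c["R"].T@c["t"]
    return (o+d*(z-o[2])/d[2])[:2]
E
python3 - <<'E'
from h import *
for n,a,b,z in(("l1",(103,237),(625,262),.039),("l2",(105,356),(613,380),.039),("edge",(92,142),(645,166),.039),("barfoot",(62,140),(660,158),.034),("bartop rear",(22,88),(700,110),.05),("walls inner top L",(22,140),(30,395),.05),("wall R",(700,160),(686,395),.05),("plate L",(92,160),(93,395),.039),("plate R",(643,170),(625,395),.039)):
    A,B=W(*a,z),W(*b,z);d=B-A;print(n,A.round(4),B.round(4),np.degrees(np.arctan2(d[1],d[0])).round(2), (np.linalg.norm(d)*1e3).round(1))
E
```

```text
l1 [0.6488 0.024 ] [ 0.641  -0.0615] -95.19 85.9
l2 [0.6289 0.0256] [ 0.6211 -0.0597] -95.22 85.6
edge [0.6646 0.0248] [ 0.657  -0.0651] -94.87 90.2
barfoot [0.6659 0.0316] [ 0.6584 -0.0695] -94.2 101.4
bartop rear [0.6736 0.0323] [ 0.6658 -0.0707] -94.36 103.4
walls inner top L [0.6655 0.0328] [0.6253 0.0356] 175.99 40.3
wall R [ 0.658  -0.0706] [ 0.6209 -0.069 ] 177.5 37.1
plate L [0.6616 0.025 ] [0.6222 0.0285] 174.89 39.6
plate R [ 0.6563 -0.0647] [ 0.6184 -0.0619] 175.77 38.0
```

The plate is yawed −5.2° against the drawer's −4.3°, leaving a gap of about 1 mm at the right end. I'll lift, press right of centre and push once more.

Call:
carry_out:
  deltas:
    - {"dx":0,"dy":0,"dz":0.3,"rx":0,"ry":0,"rz":0,"claw":0}
    - {"dx":-0.2,"dy":-0.3,"dz":0.8,"rx":0,"ry":0,"rz":-1,"claw":0}
    - {"dx":-0.8,"dy":-1.2,"dz":0.8,"rx":0,"ry":0,"rz":-2,"claw":0}
    - {"dx":-1.2,"dy":-2,"dz":0.8,"rx":0,"ry":0,"rz":-2,"claw":0}
    - {"dx":-1.2,"dy":-2.2,"dz":0.5,"rx":0,"ry":0,"rz":-2,"claw":0}
    - {"dx":-1.2,"dy":-2.2,"dz":0.2,"rx":0,"ry":0,"rz":-2,"claw":0}
    - {"dx":-1.2,"dy":-2.2,"dz":0.1,"rx":0,"ry":0,"rz":-2,"claw":0}
    - {"dx":-1.2,"dy":-2.2,"dz":0.03,"rx":0,"ry":0,"rz":-2,"claw":0}
    - {"dx":-1.2,"dy":-2.2,"dz":0.01,"rx":0,"ry":0,"rz":-2,"claw":0}
    - {"dx":-1.2,"dy":-2.2,"dz":0.01,"rx":0,"ry":0,"rz":-2,"claw":0}

```text
clock: 7.97
ee_pos: [0.5746, -0.0374, 0.0391]
ee_rot: [3.139, -0.12, 0.0]
contact_force: [-1.0, -2.1, 3.4]
gripper_width: -0.0
finger_force: 1.7
```

Call:
carry_out:
  deltas:
    - {"dx":0.05,"dy":0,"dz":0,"rx":0,"ry":0,"rz":0,"claw":0}
    - {"dx":0.1,"dy":-0.01,"dz":0,"rx":0,"ry":0,"rz":0,"claw":0}
    - {"dx":0.17,"dy":-0.01,"dz":0,"rx":0,"ry":0,"rz":0,"claw":0}
    - {"dx":0.25,"dy":-0.02,"dz":0,"rx":0,"ry":0,"rz":0,"claw":0}
    - {"dx":0.32,"dy":-0.025,"dz":0,"rx":0,"ry":0,"rz":0,"claw":0}
    - {"dx":0.32,"dy":-0.025,"dz":0,"rx":0,"ry":0,"rz":0,"claw":0}

```text
clock: 8.47
ee_pos: [0.5777, -0.0373, 0.039]
ee_rot: [-3.139, 0.12, 0.0]
contact_force: [-2.7, -0.3, 6.3]
gripper_width: -0.0
finger_force: 2.5
```

Call:
carry_out:
  deltas:
    - {"dx":0,"dy":0,"dz":0.3,"rx":0,"ry":0,"rz":0,"claw":0}
    - {"dx":0,"dy":0.5,"dz":1,"rx":0,"ry":0,"rz":0,"claw":0}
    - {"dx":0,"dy":1.5,"dz":2,"rx":0,"ry":0,"rz":0,"claw":0}
    - {"dx":0,"dy":2,"dz":2.5,"rx":0,"ry":0,"rz":0,"claw":0}
    - {"dx":0,"dy":2,"dz":2.5,"rx":0,"ry":0,"rz":0,"claw":0}
    - {"dx":0,"dy":2,"dz":2.5,"rx":0,"ry":0,"rz":0,"claw":0}

```text
clock: 8.97
ee_pos: [0.5782, -0.0168, 0.0647]
ee_rot: [3.139, -0.119, 0.003]
contact_force: [-0.1, -0.1, 0.1]
gripper_width: -0.0001
finger_force: 0.0
```

```bash
python3 - <<'E'
from station import arm, read_camera
import cv2,numpy as np
s=arm.get_state();print(s["ee_pos"].round(4))
w=read_camera("wrist")
cv2.imwrite("pics/w6.png",cv2.resize(w,None,fx=4,fy=4,interpolation=cv2.INTER_CUBIC)[50:650,640:1440])
E
```

```text
[ 0.5782 -0.0168  0.0647]
```

View pics/w6.png

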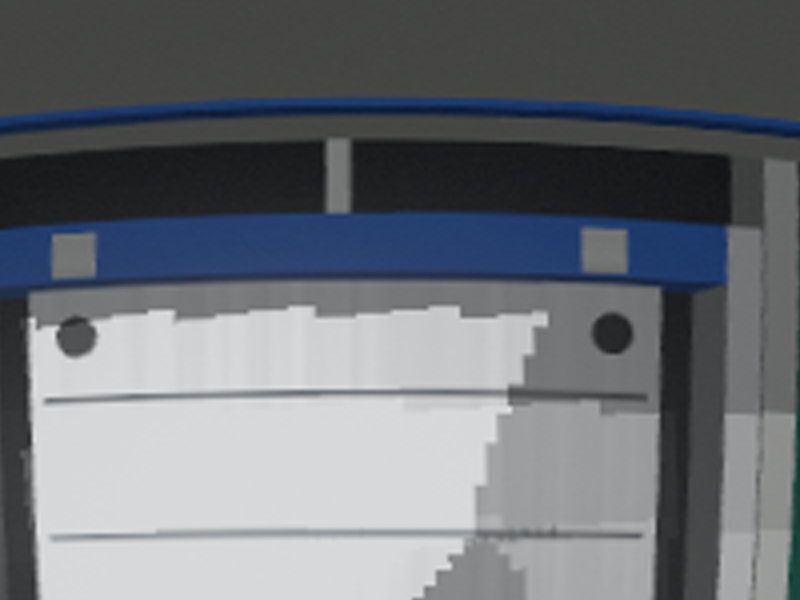

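The plate's rear edge meets the blue bar along its whole width (row ~285, no dark gap), so it is square. Next I locate the drawer front and plan the leaned push.

```bash
python3 - <<'E'
from h import *
A,B=W(30,286,.039,4,640,50),W(660,286,.039,4,640,50);m=(A+B)/2
print(A,B,np.degrees(np.arctan2(*(B-A)[::-1])))
x=np.array([np.cos(.0755),-np.sin(.0755)]);print('stop',m,'front',m-.177*x)
A,B=W(45,400,.039,4,640,50),W(645,397,.039,4,640,50);print(np.degrees(np.arctan2(*(B-A)[::-1])))
from station import arm;print(arm.get_state()["q"].round(3))
E
```

```text
[0.66661084 0.02502967] [ 0.65919647 -0.06412451] -94.75397388249348
stop [ 0.66290366 -0.01954742] front [ 0.48640789 -0.00619661]
-94.36957142489334
[-0.088  0.064  1.556 -0.     1.521  1.558]
```

```bash
python3 - <<'E'
from h import *
from station import arm
from scipy.spatial.transform import Rotation as R
s=arm.get_state();c=calibration("wrist");o=-c["R"].T@c["t"]
r=R.from_rotvec(s["ee_rot"]);p=r.inv().apply(o-s["ee_pos"]);print('cam in tool',p.round(3))
for th in(40,43,45,48):
    r2=R.from_rotvec(np.radians(-th)*np.array([.0755,.997,0]))*r
    print(th,(r2.apply(p)).round(3))
E
```

```text
cam in tool [ 0.069  0.    -0.143]
40 [-0.039  0.003  0.154]
43 [-0.047  0.003  0.152]
45 [-0.052  0.004  0.15 ]
48 [-0.06   0.004  0.147]
```

Leant back, the wrist camera would pass close to the deck. I'll turn the hand a half turn while backing off, then lean.

Call:
carry_out:
  deltas:
    - {"dx":0,"dy":0,"dz":2,"rx":0,"ry":0,"rz":0,"claw":0}
    - {"dx":0,"dy":0,"dz":5,"rx":0,"ry":0,"rz":7,"claw":0}
    - {"dx":-1,"dy":0.1,"dz":8,"rx":0,"ry":0,"rz":14,"claw":0}
    - {"dx":-3,"dy":0.3,"dz":10,"rx":0,"ry":0,"rz":21,"claw":0}
    - {"dx":-5,"dy":0.5,"dz":10,"rx":0,"ry":0,"rz":28,"claw":0}
    - {"dx":-7,"dy":0.7,"dz":10,"rx":0,"ry":0,"rz":35,"claw":0}
    - {"dx":-9,"dy":0.9,"dz":10,"rx":0,"ry":0,"rz":42,"claw":0}
    - {"dx":-11,"dy":1.1,"dz":10,"rx":0,"ry":0,"rz":49,"claw":0}
    - {"dx":-12.5,"dy":1.3,"dz":10,"rx":0,"ry":0,"rz":56,"claw":0}
    - {"dx":-12.5,"dy":1.3,"dz":10,"rx":0,"ry":0,"rz":63,"claw":0}

```text
clock: 9.85
ee_pos: [0.4507, -0.0044, 0.1637]
ee_rot: [-2.735, -1.545, 0.001]
contact_force: [1.0, -0.6, 0.9]
gripper_width: 0.0005
finger_force: 0.0
```

Call:
carry_out:
  deltas:
    - {"dx":0,"dy":0,"dz":0,"rx":0,"ry":0,"rz":7,"claw":0}
    - {"dx":0,"dy":0,"dz":0,"rx":0,"ry":0,"rz":14,"claw":0}
    - {"dx":0,"dy":0,"dz":0,"rx":0,"ry":0,"rz":21,"claw":0}
    - {"dx":0,"dy":0,"dz":0,"rx":0,"ry":0,"rz":28,"claw":0}
    - {"dx":0,"dy":0,"dz":0,"rx":0,"ry":0,"rz":35,"claw":0}
    - {"dx":0,"dy":0,"dz":0,"rx":0,"ry":0,"rz":42,"claw":0}
    - {"dx":0,"dy":0,"dz":0,"rx":0,"ry":0,"rz":49,"claw":0}
    - {"dx":0,"dy":0,"dz":0,"rx":0,"ry":0,"rz":56,"claw":0}
    - {"dx":0,"dy":0,"dz":0,"rx":0,"ry":0,"rz":63,"claw":0}
    - {"dx":0,"dy":0,"dz":0,"rx":0,"ry":0,"rz":70,"claw":0}

```text
clock: 10.68
ee_pos: [0.4524, -0.0047, 0.1632]
ee_rot: [-1.354, -2.834, 0.001]
contact_force: [0.8, -0.2, -0.5]
gripper_width: 0.0002
finger_force: 0.0
```

Call:
carry_out:
  deltas:
    - {"dx":0,"dy":0,"dz":0,"rx":0,"ry":0,"rz":7,"claw":0}
    - {"dx":0,"dy":0,"dz":0,"rx":0,"ry":0,"rz":14,"claw":0}
    - {"dx":0,"dy":0,"dz":0,"rx":0,"ry":0,"rz":21,"claw":0}
    - {"dx":0,"dy":0,"dz":0,"rx":0,"ry":0,"rz":28,"claw":0}
    - {"dx":0,"dy":0,"dz":0,"rx":0,"ry":0,"rz":35,"claw":0}
    - {"dx":0,"dy":0,"dz":0,"rx":0,"ry":0,"rz":42,"claw":0}
    - {"dx":0,"dy":0,"dz":0,"rx":0,"ry":0,"rz":47,"claw":0}
    - {"dx":0,"dy":0,"dz":0,"rx":0,"ry":0,"rz":47,"claw":0}
    - {"dx":0,"dy":0,"dz":0,"rx":0,"ry":0,"rz":47,"claw":0}

```text
clock: 11.43
ee_pos: [0.4525, -0.0046, 0.1634]
ee_rot: [-0.125, -3.138, 0.0]
contact_force: [-1.3, -0.5, -0.0]
gripper_width: 0.0002
finger_force: 0.0
```

Call:
carry_out:
  deltas:
    - {"dx":0,"dy":0,"dz":0,"rx":-0.5,"ry":-6,"rz":0,"claw":0}
    - {"dx":0,"dy":0,"dz":0,"rx":-1,"ry":-12,"rz":0,"claw":0}
    - {"dx":0,"dy":0,"dz":0,"rx":-1.4,"ry":-19,"rz":0,"claw":0}
    - {"dx":0,"dy":0,"dz":0,"rx":-2,"ry":-26,"rz":0,"claw":0}
    - {"dx":0,"dy":0,"dz":0,"rx":-2.5,"ry":-33,"rz":0,"claw":0}
    - {"dx":0,"dy":0,"dz":0,"rx":-3,"ry":-39,"rz":0,"claw":0}
    - {"dx":0,"dy":0,"dz":0,"rx":-3.4,"ry":-44.5,"rz":0,"claw":0}
    - {"dx":0,"dy":0,"dz":0,"rx":-3.4,"ry":-44.5,"rz":0,"claw":0}
    - {"dx":0,"dy":0,"dz":0,"rx":-3.4,"ry":-44.5,"rz":0,"claw":0}

```text
clock: 12.18
ee_pos: [0.5176, 0.0001, 0.1628]
ee_rot: [0.096, 2.393, -0.041]
contact_force: [-0.6, -0.4, 0.1]
gripper_width: -0.0006
finger_force: 0.0
```

```bash
python3 - <<'E'
from station import arm
from scipy.spatial.transform import Rotation as R
s=arm.get_state();print(s["q"].round(3),s["ee_pos"].round(4),s["contact_force"].round(2));print(R.from_rotvec(s["ee_rot"]).as_matrix().round(3))
E
```

```text
[-0.051 -0.855  2.235 -0.027  1.016 -1.536] [5.176e-01 1.000e-04 1.628e-01] [-0.58 -0.39  0.06]
[[-0.731  0.081  0.677]
 [ 0.058  0.997 -0.057]
 [-0.679 -0.003 -0.734]]
```

Full lean is out of reach this close in (joint 2 at its limit). So I'll start the push with a 15° lean and lean further once the drawer is farther in.

Call:
carry_out:
  deltas:
    - {"dx":-1,"dy":0,"dz":0,"rx":0.5,"ry":7,"rz":0,"claw":0}
    - {"dx":-2.5,"dy":-0.1,"dz":0,"rx":1,"ry":14,"rz":0,"claw":0}
    - {"dx":-4,"dy":-0.2,"dz":0,"rx":1.5,"ry":21,"rz":0,"claw":0}
    - {"dx":-5.5,"dy":-0.3,"dz":0,"rx":2.1,"ry":27.7,"rz":0,"claw":0}
    - {"dx":-6.7,"dy":-0.4,"dz":0,"rx":2.1,"ry":27.7,"rz":0,"claw":0}
    - {"dx":-6.7,"dy":-0.4,"dz":0,"rx":2.1,"ry":27.7,"rz":0,"claw":0}
    - {"dx":-6.7,"dy":-0.4,"dz":0,"rx":2.1,"ry":27.7,"rz":0,"claw":0}

```text
clock: 12.77
ee_pos: [0.4516, -0.0043, 0.1658]
ee_rot: [0.113, 2.873, -0.023]
contact_force: [1.4, -0.2, 0.7]
gripper_width: 0.0001
finger_force: 0.0
```

```bash
python3 - <<'E'
from station import arm
from scipy.spatial.transform import Rotation as R
s=arm.get_state();print(s["q"].round(3),s["ee_pos"].round(4),s["contact_force"].round(2));print(R.from_rotvec(s["ee_rot"]).as_matrix().round(3))
E
```

```text
[-0.082 -0.585  1.937 -0.004  1.523 -1.574] [ 0.4516 -0.0043  0.1658] [ 1.39 -0.2   0.69]
[[-0.962  0.079  0.262]
 [ 0.075  0.997 -0.026]
 [-0.264 -0.005 -0.965]]
```

Call:
carry_out:
  deltas:
    - {"dx":-0.4,"dy":0,"dz":-2.5,"rx":0,"ry":0,"rz":0,"claw":0}
    - {"dx":-0.4,"dy":0,"dz":-5.5,"rx":0,"ry":0,"rz":0,"claw":0}
    - {"dx":-0.4,"dy":0,"dz":-8.5,"rx":0,"ry":0,"rz":0,"claw":0}
    - {"dx":-0.4,"dy":0,"dz":-11,"rx":0,"ry":0,"rz":0,"claw":0}
    - {"dx":-0.4,"dy":0,"dz":-12.3,"rx":0,"ry":0,"rz":0,"claw":0}
    - {"dx":0,"dy":0,"dz":-12.5,"rx":0,"ry":0,"rz":0,"claw":0}
    - {"dx":1,"dy":-0.05,"dz":-12.5,"rx":0,"ry":0,"rz":0,"claw":0}
    - {"dx":1.7,"dy":-0.1,"dz":-12.5,"rx":0,"ry":0,"rz":0,"claw":0}
    - {"dx":2,"dy":-0.15,"dz":-12.5,"rx":0,"ry":0,"rz":0,"claw":0}
    - {"dx":2,"dy":-0.15,"dz":-12.5,"rx":0,"ry":0,"rz":0,"claw":0}

```text
clock: 13.6
ee_pos: [0.4726, -0.0057, 0.0413]
ee_rot: [0.112, 2.872, -0.023]
contact_force: [0.3, -1.3, -0.6]
gripper_width: -0.0001
finger_force: 0.0
```

Call:
carry_out:
  deltas:
    - {"dx":0.1,"dy":0,"dz":0,"rx":0,"ry":0,"rz":0,"claw":0}
    - {"dx":0.2,"dy":0,"dz":0,"rx":0,"ry":0,"rz":0,"claw":0}
    - {"dx":0.3,"dy":0,"dz":0,"rx":0,"ry":0,"rz":0,"claw":0}
    - {"dx":0.4,"dy":0,"dz":0,"rx":0,"ry":0,"rz":0,"claw":0}
    - {"dx":0.5,"dy":0,"dz":0,"rx":0,"ry":0,"rz":0,"claw":0}
    - {"dx":0.6,"dy":0,"dz":0,"rx":0,"ry":0,"rz":0,"claw":0}
    - {"dx":0.7,"dy":0,"dz":0,"rx":0,"ry":0,"rz":0,"claw":0}
    - {"dx":0.8,"dy":0,"dz":0,"rx":0,"ry":0,"rz":0,"claw":0}
    - {"dx":0.9,"dy":0,"dz":0,"rx":0,"ry":0,"rz":0,"claw":0}
    - {"dx":1,"dy":0,"dz":0,"rx":0,"ry":0,"rz":0,"claw":0}

```text
clock: 14.43
ee_pos: [0.4813, -0.0058, 0.0396]
ee_rot: [0.112, 2.874, -0.024]
contact_force: [-4.3, -1.7, 2.1]
gripper_width: -0.0001
finger_force: 1.8
```

Call:
carry_out:
  deltas:
    - {"dx":0.1,"dy":-0.01,"dz":0,"rx":0,"ry":0,"rz":0,"claw":0}
    - {"dx":0.25,"dy":-0.02,"dz":0,"rx":0,"ry":0,"rz":0,"claw":0}
    - {"dx":0.45,"dy":-0.03,"dz":0,"rx":0,"ry":0,"rz":0,"claw":0}
    - {"dx":0.7,"dy":-0.05,"dz":0,"rx":0,"ry":0,"rz":0,"claw":0}
    - {"dx":1,"dy":-0.075,"dz":0,"rx":0,"ry":0,"rz":0,"claw":0}
    - {"dx":1.3,"dy":-0.1,"dz":0,"rx":0,"ry":0,"rz":0,"claw":0}
    - {"dx":1.6,"dy":-0.12,"dz":0,"rx":0,"ry":0,"rz":0,"claw":0}
    - {"dx":1.9,"dy":-0.145,"dz":0,"rx":0,"ry":0,"rz":0,"claw":0}
    - {"dx":2.2,"dy":-0.17,"dz":0,"rx":0,"ry":0,"rz":0,"claw":0}
    - {"dx":2.5,"dy":-0.19,"dz":0,"rx":0,"ry":0,"rz":0,"claw":0}

```text
clock: 15.27
ee_pos: [0.5067, -0.0075, 0.0396]
ee_rot: [0.111, 2.874, -0.023]
contact_force: [-3.3, -1.6, 2.2]
gripper_width: -0.0001
finger_force: 1.9
```

Call:
carry_out:
  deltas:
    - {"dx":0.3,"dy":-0.02,"dz":0,"rx":0,"ry":0,"rz":0,"claw":0}
    - {"dx":0.6,"dy":-0.045,"dz":0,"rx":0,"ry":0,"rz":0,"claw":0}
    - {"dx":0.9,"dy":-0.07,"dz":0,"rx":0,"ry":0,"rz":0,"claw":0}
    - {"dx":1.2,"dy":-0.09,"dz":0,"rx":0,"ry":0,"rz":0,"claw":0}
    - {"dx":1.5,"dy":-0.115,"dz":0,"rx":0,"ry":0,"rz":0,"claw":0}
    - {"dx":1.8,"dy":-0.14,"dz":0,"rx":0,"ry":0,"rz":0,"claw":0}
    - {"dx":2.1,"dy":-0.16,"dz":0,"rx":0,"ry":0,"rz":0,"claw":0}
    - {"dx":2.4,"dy":-0.18,"dz":0,"rx":0,"ry":0,"rz":0,"claw":0}
    - {"dx":2.7,"dy":-0.2,"dz":0,"rx":0,"ry":0,"rz":0,"claw":0}
    - {"dx":3,"dy":-0.225,"dz":0,"rx":0,"ry":0,"rz":0,"claw":0}

```text
clock: 16.1
ee_pos: [0.5367, -0.0098, 0.0396]
ee_rot: [0.112, 2.874, -0.023]
contact_force: [-4.1, -1.4, 0.9]
gripper_width: -0.0001
finger_force: 1.9
```

Call:
carry_out:
  deltas:
    - {"dx":0.3,"dy":-0.02,"dz":0,"rx":0,"ry":0,"rz":0,"claw":0}
    - {"dx":0.6,"dy":-0.045,"dz":0,"rx":0,"ry":0,"rz":0,"claw":0}
    - {"dx":0.9,"dy":-0.07,"dz":0,"rx":0,"ry":0,"rz":0,"claw":0}
    - {"dx":1.2,"dy":-0.09,"dz":0,"rx":0,"ry":0,"rz":0,"claw":0}
    - {"dx":1.5,"dy":-0.115,"dz":0,"rx":0,"ry":0,"rz":0,"claw":0}
    - {"dx":1.8,"dy":-0.14,"dz":0,"rx":0,"ry":0,"rz":0,"claw":0}
    - {"dx":2.1,"dy":-0.16,"dz":0,"rx":0,"ry":0,"rz":0,"claw":0}
    - {"dx":2.35,"dy":-0.18,"dz":0,"rx":0,"ry":0,"rz":0,"claw":0}
    - {"dx":2.5,"dy":-0.19,"dz":0,"rx":0,"ry":0,"rz":0,"claw":0}
    - {"dx":2.6,"dy":-0.195,"dz":0,"rx":0,"ry":0,"rz":0,"claw":0}

```text
clock: 16.93
ee_pos: [0.5626, -0.0117, 0.0397]
ee_rot: [0.112, 2.874, -0.023]
contact_force: [-4.4, -1.0, -0.2]
gripper_width: 0.0002
finger_force: 1.8
```

Call:
carry_out:
  deltas:
    - {"dx":-0.4,"dy":0.03,"dz":0.1,"rx":0,"ry":0,"rz":0,"claw":0}
    - {"dx":-1,"dy":0.07,"dz":0.2,"rx":0,"ry":0,"rz":0,"claw":0}
    - {"dx":-1,"dy":0.07,"dz":0.3,"rx":-0.4,"ry":-5,"rz":0,"claw":0}
    - {"dx":-1,"dy":0.07,"dz":0.3,"rx":-0.8,"ry":-11,"rz":0,"claw":0}
    - {"dx":-1,"dy":0.07,"dz":0.3,"rx":-1.3,"ry":-17,"rz":0,"claw":0}
    - {"dx":-1,"dy":0.07,"dz":0.3,"rx":-1.8,"ry":-24,"rz":0,"claw":0}
    - {"dx":-1,"dy":0.07,"dz":0.3,"rx":-2.2,"ry":-29,"rz":0,"claw":0}
    - {"dx":-1,"dy":0.07,"dz":0.3,"rx":-2.2,"ry":-29,"rz":0,"claw":0}
    - {"dx":-1,"dy":0.07,"dz":0.3,"rx":-2.2,"ry":-29,"rz":0,"claw":0}

```text
clock: 17.68
ee_pos: [0.5513, -0.0107, 0.0419]
ee_rot: [0.094, 2.368, -0.043]
contact_force: [1.3, 0.3, 0.7]
gripper_width: -0.0001
finger_force: 0.0
```

```bash
python3 - <<'E'
from station import arm
from scipy.spatial.transform import Rotation as R
s=arm.get_state();print(s["q"].round(3),s["ee_pos"].round(4),s["contact_force"].round(2));print(R.from_rotvec(s["ee_rot"]).as_matrix().round(3))
E
```

```text
[-0.079 -0.664  2.358 -0.005  0.676 -1.568] [ 0.5513 -0.0107  0.0419] [1.26 0.25 0.72]
[[-0.715  0.08   0.695]
 [ 0.055  0.997 -0.058]
 [-0.697 -0.003 -0.717]]
```

Call:
carry_out:
  deltas:
    - {"dx":0.4,"dy":-0.03,"dz":0,"rx":0,"ry":0,"rz":0,"claw":0}
    - {"dx":0.7,"dy":-0.05,"dz":0,"rx":0,"ry":0,"rz":0,"claw":0}
    - {"dx":0.9,"dy":-0.07,"dz":0,"rx":0,"ry":0,"rz":0,"claw":0}
    - {"dx":1,"dy":-0.075,"dz":0,"rx":0,"ry":0,"rz":0,"claw":0}
    - {"dx":1.1,"dy":-0.08,"dz":0,"rx":0,"ry":0,"rz":0,"claw":0}
    - {"dx":1.2,"dy":-0.09,"dz":0,"rx":0,"ry":0,"rz":0,"claw":0}
    - {"dx":1.35,"dy":-0.1,"dz":0,"rx":0,"ry":0,"rz":0,"claw":0}
    - {"dx":1.55,"dy":-0.12,"dz":0,"rx":0,"ry":0,"rz":0,"claw":0}
    - {"dx":1.8,"dy":-0.135,"dz":0,"rx":0,"ry":0,"rz":0,"claw":0}
    - {"dx":2.1,"dy":-0.16,"dz":0,"rx":0,"ry":0,"rz":0,"claw":0}

```text
clock: 18.52
ee_pos: [0.5734, -0.0126, 0.0424]
ee_rot: [0.094, 2.367, -0.043]
contact_force: [-3.6, 0.2, 0.8]
gripper_width: 0.0002
finger_force: 1.9
```

Call:
carry_out:
  deltas:
    - {"dx":0.3,"dy":-0.02,"dz":0,"rx":0,"ry":0,"rz":0,"claw":0}
    - {"dx":0.6,"dy":-0.045,"dz":0,"rx":0,"ry":0,"rz":0,"claw":0}
    - {"dx":0.9,"dy":-0.07,"dz":0,"rx":0,"ry":0,"rz":0,"claw":0}
    - {"dx":1.2,"dy":-0.09,"dz":0,"rx":0,"ry":0,"rz":0,"claw":0}
    - {"dx":1.5,"dy":-0.115,"dz":0,"rx":0,"ry":0,"rz":0,"claw":0}
    - {"dx":1.8,"dy":-0.14,"dz":0,"rx":0,"ry":0,"rz":0,"claw":0}
    - {"dx":2.1,"dy":-0.16,"dz":0,"rx":0,"ry":0,"rz":0,"claw":0}
    - {"dx":2.4,"dy":-0.18,"dz":0,"rx":0,"ry":0,"rz":0,"claw":0}
    - {"dx":2.7,"dy":-0.2,"dz":0,"rx":0,"ry":0,"rz":0,"claw":0}
    - {"dx":3,"dy":-0.225,"dz":0,"rx":0,"ry":0,"rz":0,"claw":0}

```text
clock: 19.35
ee_pos: [0.6036, -0.0148, 0.0424]
ee_rot: [0.094, 2.367, -0.043]
contact_force: [-3.2, 2.1, 1.1]
gripper_width: 0.0
finger_force: 1.9
```

Call:
carry_out:
  deltas:
    - {"dx":0.3,"dy":-0.02,"dz":0,"rx":0,"ry":0,"rz":0,"claw":0}
    - {"dx":0.6,"dy":-0.045,"dz":0,"rx":0,"ry":0,"rz":0,"claw":0}
    - {"dx":0.9,"dy":-0.07,"dz":0,"rx":0,"ry":0,"rz":0,"claw":0}
    - {"dx":1.2,"dy":-0.09,"dz":0,"rx":0,"ry":0,"rz":0,"claw":0}
    - {"dx":1.5,"dy":-0.115,"dz":0,"rx":0,"ry":0,"rz":0,"claw":0}
    - {"dx":1.8,"dy":-0.14,"dz":0,"rx":0,"ry":0,"rz":0,"claw":0}
    - {"dx":2.1,"dy":-0.16,"dz":0,"rx":0,"ry":0,"rz":0,"claw":0}
    - {"dx":2.4,"dy":-0.18,"dz":0,"rx":0,"ry":0,"rz":0,"claw":0}
    - {"dx":2.6,"dy":-0.2,"dz":0,"rx":0,"ry":0,"rz":0,"claw":0}
    - {"dx":2.75,"dy":-0.205,"dz":0,"rx":0,"ry":0,"rz":0,"claw":0}

```text
clock: 20.18
ee_pos: [0.6311, -0.0169, 0.0425]
ee_rot: [0.094, 2.367, -0.043]
contact_force: [-4.3, 1.9, -0.4]
gripper_width: -0.0002
finger_force: 1.8
```

Now slow, 1 mm per row.

Call:
carry_out:
  deltas:
    - {"dx":0.15,"dy":-0.01,"dz":0,"rx":0,"ry":0,"rz":0,"claw":0}
    - {"dx":0.3,"dy":-0.02,"dz":0,"rx":0,"ry":0,"rz":0,"claw":0}
    - {"dx":0.45,"dy":-0.03,"dz":0,"rx":0,"ry":0,"rz":0,"claw":0}
    - {"dx":0.6,"dy":-0.045,"dz":0,"rx":0,"ry":0,"rz":0,"claw":0}
    - {"dx":0.75,"dy":-0.055,"dz":0,"rx":0,"ry":0,"rz":0,"claw":0}
    - {"dx":0.9,"dy":-0.07,"dz":0,"rx":0,"ry":0,"rz":0,"claw":0}
    - {"dx":1.05,"dy":-0.08,"dz":0,"rx":0,"ry":0,"rz":0,"claw":0}
    - {"dx":1.2,"dy":-0.09,"dz":0,"rx":0,"ry":0,"rz":0,"claw":0}
    - {"dx":1.3,"dy":-0.1,"dz":0,"rx":0,"ry":0,"rz":0,"claw":0}
    - {"dx":1.4,"dy":-0.105,"dz":0,"rx":0,"ry":0,"rz":0,"claw":0}

```text
clock: 21.02
ee_pos: [0.645, -0.0179, 0.0426]
ee_rot: [0.094, 2.367, -0.043]
contact_force: [-3.9, 2.9, -1.8]
gripper_width: 0.0003
finger_force: 1.8
```

Call:
carry_out:
  deltas:
    - {"dx":0.1,"dy":-0.01,"dz":0,"rx":0,"ry":0,"rz":0,"claw":0}
    - {"dx":0.2,"dy":-0.015,"dz":0,"rx":0,"ry":0,"rz":0,"claw":0}
    - {"dx":0.3,"dy":-0.02,"dz":0,"rx":0,"ry":0,"rz":0,"claw":0}
    - {"dx":0.4,"dy":-0.03,"dz":0,"rx":0,"ry":0,"rz":0,"claw":0}
    - {"dx":0.5,"dy":-0.04,"dz":0,"rx":0,"ry":0,"rz":0,"claw":0}
    - {"dx":0.6,"dy":-0.045,"dz":0,"rx":0,"ry":0,"rz":0,"claw":0}
    - {"dx":0.7,"dy":-0.05,"dz":0,"rx":0,"ry":0,"rz":0,"claw":0}
    - {"dx":0.8,"dy":-0.06,"dz":0,"rx":0,"ry":0,"rz":0,"claw":0}
    - {"dx":0.9,"dy":-0.07,"dz":0,"rx":0,"ry":0,"rz":0,"claw":0}
    - {"dx":1,"dy":-0.075,"dz":0,"rx":0,"ry":0,"rz":0,"claw":0}

```text
clock: 21.85
ee_pos: [0.6545, -0.0187, 0.0425]
ee_rot: [0.094, 2.368, -0.043]
contact_force: [-12.6, 2.1, 2.9]
gripper_width: -0.0
finger_force: 6.5
```

Call:
carry_out:
  deltas:
    - {"dx":0.06,"dy":-0.005,"dz":0,"rx":0,"ry":0,"rz":0,"claw":0}
    - {"dx":0.12,"dy":-0.01,"dz":0,"rx":0,"ry":0,"rz":0,"claw":0}
    - {"dx":0.18,"dy":-0.015,"dz":0,"rx":0,"ry":0,"rz":0,"claw":0}
    - {"dx":0.24,"dy":-0.02,"dz":0,"rx":0,"ry":0,"rz":0,"claw":0}
    - {"dx":0.3,"dy":-0.02,"dz":0,"rx":0,"ry":0,"rz":0,"claw":0}
    - {"dx":0.36,"dy":-0.025,"dz":0,"rx":0,"ry":0,"rz":0,"claw":0}
    - {"dx":0.42,"dy":-0.03,"dz":0,"rx":0,"ry":0,"rz":0,"claw":0}
    - {"dx":0.48,"dy":-0.035,"dz":0,"rx":0,"ry":0,"rz":0,"claw":0}
    - {"dx":0.54,"dy":-0.04,"dz":0,"rx":0,"ry":0,"rz":0,"claw":0}
    - {"dx":0.6,"dy":-0.045,"dz":0,"rx":0,"ry":0,"rz":0,"claw":0}

```text
clock: 22.68
ee_pos: [0.6611, -0.0193, 0.0431]
ee_rot: [0.094, 2.366, -0.043]
contact_force: [-10.0, 1.1, 3.3]
gripper_width: -0.0003
finger_force: 4.8
```

Call:
carry_out:
  deltas:
    - {"dx":0.04,"dy":0,"dz":0,"rx":0,"ry":0,"rz":0,"claw":0}
    - {"dx":0.08,"dy":-0.005,"dz":0,"rx":0,"ry":0,"rz":0,"claw":0}
    - {"dx":0.12,"dy":-0.01,"dz":0,"rx":0,"ry":0,"rz":0,"claw":0}
    - {"dx":0.16,"dy":-0.01,"dz":0,"rx":0,"ry":0,"rz":0,"claw":0}
    - {"dx":0.2,"dy":-0.015,"dz":0,"rx":0,"ry":0,"rz":0,"claw":0}

```text
clock: 23.1
ee_pos: [0.6638, -0.0195, 0.0439]
ee_rot: [0.094, 2.364, -0.043]
contact_force: [-2.0, 0.3, 0.8]
gripper_width: 0.0002
finger_force: 0.7
```

Call:
carry_out:
  deltas:
    - {"dx":0.04,"dy":0,"dz":-0.01,"rx":0,"ry":0,"rz":0,"claw":0}
    - {"dx":0.08,"dy":-0.005,"dz":-0.02,"rx":0,"ry":0,"rz":0,"claw":0}
    - {"dx":0.12,"dy":-0.01,"dz":-0.03,"rx":0,"ry":0,"rz":0,"claw":0}
    - {"dx":0.16,"dy":-0.01,"dz":-0.04,"rx":0,"ry":0,"rz":0,"claw":0}
    - {"dx":0.2,"dy":-0.015,"dz":-0.05,"rx":0,"ry":0,"rz":0,"claw":0}
    - {"dx":0.24,"dy":-0.02,"dz":-0.05,"rx":0,"ry":0,"rz":0,"claw":0}
    - {"dx":0.24,"dy":-0.02,"dz":-0.05,"rx":0,"ry":0,"rz":0,"claw":0}

```text
clock: 23.68
ee_pos: [0.6654, -0.0195, 0.0421]
ee_rot: [0.094, 2.367, -0.043]
contact_force: [0.6, 0.8, 0.6]
gripper_width: -0.0004
finger_force: 0.0
```

Call:
carry_out:
  deltas:
    - {"dx":0.04,"dy":0,"dz":0,"rx":0,"ry":0,"rz":0,"claw":0}
    - {"dx":0.08,"dy":-0.005,"dz":0,"rx":0,"ry":0,"rz":0,"claw":0}
    - {"dx":0.12,"dy":-0.01,"dz":0,"rx":0,"ry":0,"rz":0,"claw":0}
    - {"dx":0.16,"dy":-0.01,"dz":0,"rx":0,"ry":0,"rz":0,"claw":0}
    - {"dx":0.2,"dy":-0.015,"dz":0,"rx":0,"ry":0,"rz":0,"claw":0}

```text
clock: 24.1
ee_pos: [0.6673, -0.0196, 0.0421]
ee_rot: [0.094, 2.367, -0.043]
contact_force: [-2.7, 0.5, 0.6]
gripper_width: 0.0001
finger_force: 1.3
```

Call:
carry_out:
  deltas:
    - {"dx":0.03,"dy":0,"dz":0,"rx":0,"ry":0,"rz":0,"claw":0}
    - {"dx":0.06,"dy":-0.005,"dz":0,"rx":0,"ry":0,"rz":0,"claw":0}
    - {"dx":0.09,"dy":-0.005,"dz":0,"rx":0,"ry":0,"rz":0,"claw":0}
    - {"dx":0.1,"dy":-0.01,"dz":0,"rx":0,"ry":0,"rz":0,"claw":0}

```text
clock: 24.43
ee_pos: [0.6684, -0.0197, 0.0422]
ee_rot: [0.094, 2.366, -0.043]
contact_force: [-0.0, 0.2, -1.1]
gripper_width: 0.0002
finger_force: 0.0
```

Call:
carry_out:
  deltas:
    - {"dx":-0.1,"dy":0.01,"dz":0,"rx":0,"ry":0,"rz":0,"claw":0}
    - {"dx":-0.4,"dy":0.03,"dz":0,"rx":0,"ry":0,"rz":0,"claw":0}
    - {"dx":-1.2,"dy":0.09,"dz":0,"rx":0,"ry":0,"rz":0,"claw":0}
    - {"dx":-2.5,"dy":0.2,"dz":0,"rx":0,"ry":0,"rz":0,"claw":0}
    - {"dx":-5,"dy":0.4,"dz":0.5,"rx":0,"ry":0,"rz":0,"claw":0}
    - {"dx":-7.5,"dy":0.6,"dz":1,"rx":0,"ry":0,"rz":0,"claw":0}
    - {"dx":-9.5,"dy":0.8,"dz":2,"rx":0,"ry":0,"rz":0,"claw":0}
    - {"dx":-10,"dy":0.8,"dz":2,"rx":0,"ry":0,"rz":0,"claw":0}
    - {"dx":-10,"dy":0.8,"dz":2,"rx":0,"ry":0,"rz":0,"claw":0}

```text
clock: 25.18
ee_pos: [0.5681, -0.0117, 0.0634]
ee_rot: [0.093, 2.364, -0.043]
contact_force: [1.2, -0.2, 0.4]
gripper_width: 0.0003
finger_force: 0.0
```

```bash
python3 - <<'E'
from station import arm, read_camera
import cv2
s=arm.get_state();print(s["ee_pos"].round(4),s["contact_force"].round(2))
cv2.imwrite("pics/end.png",cv2.resize(read_camera("scene"),(800,600),interpolation=cv2.INTER_CUBIC))
E
```

```text
[ 0.5681 -0.0117  0.0634] [ 1.24 -0.21  0.39]
```

View pics/end.png

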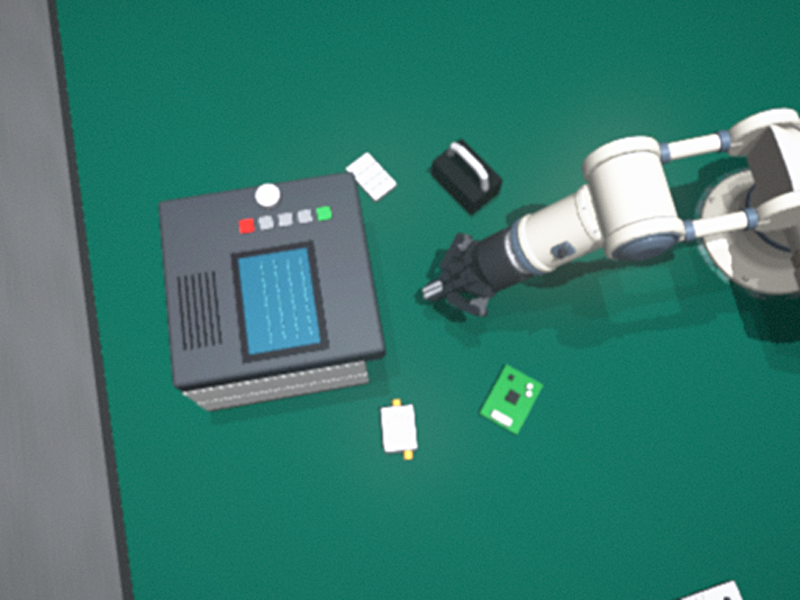

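The drawer is under the deck and no bystander has moved. I didn't feel the end stop on the last press, so I touch again to be sure.

Call:
carry_out:
  deltas:
    - {"dx":1,"dy":-0.1,"dz":-1,"rx":0,"ry":0,"rz":0,"claw":0}
    - {"dx":4,"dy":-0.3,"dz":-2,"rx":0,"ry":0,"rz":0,"claw":0}
    - {"dx":7,"dy":-0.5,"dz":-2.1,"rx":0,"ry":0,"rz":0,"claw":0}
    - {"dx":8.8,"dy":-0.7,"dz":-2.1,"rx":0,"ry":0,"rz":0,"claw":0}
    - {"dx":9.6,"dy":-0.75,"dz":-2.1,"rx":0,"ry":0,"rz":0,"claw":0}
    - {"dx":9.9,"dy":-0.8,"dz":-2.1,"rx":0,"ry":0,"rz":0,"claw":0}
    - {"dx":10.05,"dy":-0.8,"dz":-2.1,"rx":0,"ry":0,"rz":0,"claw":0}
    - {"dx":10.1,"dy":-0.8,"dz":-2.1,"rx":0,"ry":0,"rz":0,"claw":0}
    - {"dx":10.15,"dy":-0.8,"dz":-2.1,"rx":0,"ry":0,"rz":0,"claw":0}
    - {"dx":10.15,"dy":-0.8,"dz":-2.1,"rx":0,"ry":0,"rz":0,"claw":0}

```text
clock: 26.07
ee_pos: [0.6688, -0.0199, 0.0397]
ee_rot: [0.094, 2.37, -0.044]
contact_force: [-11.7, -0.0, 5.3]
gripper_width: 0.0001
finger_force: 5.8
```

Call:
carry_out:
  deltas:
    - {"dx":0.03,"dy":0,"dz":0,"rx":0,"ry":0,"rz":0,"claw":0}
    - {"dx":0.06,"dy":0,"dz":0,"rx":0,"ry":0,"rz":0,"claw":0}
    - {"dx":0.09,"dy":0,"dz":0,"rx":0,"ry":0,"rz":0,"claw":0}
    - {"dx":0.1,"dy":0,"dz":0,"rx":0,"ry":0,"rz":0,"claw":0}

```text
clock: 26.4
ee_pos: [0.669, -0.0199, 0.0395]
ee_rot: [0.094, 2.372, -0.044]
contact_force: [-26.3, -0.1, 12.9]
gripper_width: -0.0003
finger_force: 13.4
```

Call:
carry_out:
  deltas:
    - {"dx":0.03,"dy":0,"dz":0,"rx":0,"ry":0,"rz":0,"claw":0}
    - {"dx":0.06,"dy":0,"dz":0,"rx":0,"ry":0,"rz":0,"claw":0}
    - {"dx":0.09,"dy":0,"dz":0,"rx":0,"ry":0,"rz":0,"claw":0}
    - {"dx":0.1,"dy":0,"dz":0,"rx":0,"ry":0,"rz":0,"claw":0}

```text
clock: 26.73
ee_pos: [0.6692, -0.0199, 0.0394]
ee_rot: [0.094, 2.374, -0.044]
contact_force: [-42.0, 0.2, 22.3]
gripper_width: -0.0001
finger_force: 20.9
```

Contact is rigid at x = 0.669, so the drawer is on its end stop. Now I retreat.

Call:
carry_out:
  deltas:
    - {"dx":-0.15,"dy":0.01,"dz":0,"rx":0,"ry":0,"rz":0,"claw":0}
    - {"dx":-0.4,"dy":0.03,"dz":0,"rx":0,"ry":0,"rz":0,"claw":0}
    - {"dx":-1.2,"dy":0.09,"dz":0,"rx":0,"ry":0,"rz":0,"claw":0}
    - {"dx":-3,"dy":0.2,"dz":0,"rx":0,"ry":0,"rz":0,"claw":0}
    - {"dx":-6,"dy":0.4,"dz":0.5,"rx":0,"ry":0,"rz":0,"claw":0}
    - {"dx":-8,"dy":0.6,"dz":1,"rx":0,"ry":0,"rz":0,"claw":0}
    - {"dx":-9,"dy":0.7,"dz":2,"rx":0,"ry":0,"rz":0,"claw":0}
    - {"dx":-9,"dy":0.7,"dz":2,"rx":0,"ry":0,"rz":0,"claw":0}
    - {"dx":-9,"dy":0.7,"dz":2,"rx":0,"ry":0,"rz":0,"claw":0}

```text
clock: 27.48
ee_pos: [0.5823, -0.0127, 0.0622]
ee_rot: [0.094, 2.364, -0.043]
contact_force: [0.3, 0.1, 1.0]
gripper_width: -0.0
finger_force: 0.0
```

```bash
python3 -c "
from station import arm
s=arm.get_state();print(s['ee_pos'],s['contact_force']);print(arm.job_done())"
```

```text
[ 0.58226256 -0.01274203  0.06218151] [0.27103126 0.06848204 1.01722614]
the job is handed in; nothing more can be done
None
```

The job is handed in at 27.5 s: the plate was seen flush and square against the stop before closing (not visible after), the drawer was pushed slowly home to a rigid end stop (checked with a fingertip press that reached 42 N, pads only), and the bystanders look unmoved in the last picture.

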